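Rock a jammed forming block out of its bench holder

TASK

Lock the holder to the bench by pressing its red-ended lever down flat. Then grip the stuck wooden forming block and gently rock it side to side towards each brass jaw, without wrenching or yanking, until both jaws are pushed back and it comes free, lift it straight up and finish still holding it upright and motionless, just clear above the holder (a gap of about a finger's breadth, 15 mm). Leave the bottle, the tin and the burnisher where they are.

Things in the scene. Friction and masses are not known exactly. Their poses are not given: they have to be found in the camera images.
- holder: Green and dark steel holder, fixed. Base plate 175 x 136 x 8 mm. Origin: bench level, under the middle of the pocket where the block stands; z up. The brass jaws face each other along y (left at +y, right at -y); the lever lies 85 mm towards -x. Pocket floor 8 mm above the bench; pocket 43 (x) by 35 mm (y), walls 10 mm high.
- rim (a point): Point on the pocket's axis at the height of the holder's top, 48 mm above the bench. The towers that guide the jaws stand 30 to 60 mm out on either side along y, 48 mm high and 48 mm long in x; only the block and the raised lever are taller.
- lever (a joint): Hold-down lever angle, rad: 0 flat (locked, hard stop), positive when raised (starts at 0.7 to 1.1). It stays where it is left; about 3 N pressed on its end moves it. Pivot axis along the holder's x, at x -85, y +45 mm, 28 mm above the bench; flat, the lever points to the holder's -y.
- lever_pad (a point): Middle of the upper face of the lever's red end (20 x 40 mm, 14 mm thick), 85 mm from the pivot along the lever and 11 mm above the lever's centre line; with the lever flat it is 39 mm above the bench.
- block: Loose wooden block, 90 g, 40 (x) by 32 (y) by 100 mm (z); origin: centre of its underside, axes as the holder's. Its top is 108 mm above the bench; grip it above the towers. A groove 4 mm deep runs along each y face, 24 to 40 mm above the underside; the jaws reach 3.5 mm into them (5 mm free lift, then stopped). Leaning it about its foot towards a jaw by about 0.15 rad pushes that jaw back.
- jaw_left (a joint): Slide of the brass jaw at the holder's +y side, m: 0 as found, 0.005 fully pushed back (stop). It rubs stiffly (13 N) and stays where it is pushed; the block passes it at 0.0035 or more. Jaw 9 mm thick, its middle 41.5 mm above the bench.
- jaw_right (a joint): The same for the jaw at the holder's -y side, pushed back towards -y. Slow rocking needs under 25 N at the block's top; pulling up with 50 N or more against unopened jaws is yanking.
- bottle: Orange drinking bottle, 66 mm wide, 160 mm tall, origin at the centre of its underside. Bystander.
- tin: Flat aluminium tin, 60 mm wide, 45 mm tall, origin at the centre of its underside. Bystander.
- burnisher: Burnisher with a dark wooden handle, 157 mm long, 30 mm thick, lying on the bench along its x axis, origin under the ferrule. Bystander.

How it is judged:
On the way, in this order (a step that is already met when the one before it is completed fails the run):
1. the lever is pressed down flat while the block is still jammed in the holder (value of joint lever below 0.1 rad and z of block in the frame of holder below 0.016 m and value of joint each of jaw_left, jaw_right below 0.002 m), for 0.1 s.
2. the block, still down in its pocket, has been rocked both ways and has pushed both jaws back (value of joint each of jaw_left, jaw_right above 0.002 m and z of block in the frame of holder below 0.018 m and value of joint lever below 0.12 rad), for 0.1 s.
At the end, for the whole second after the job is handed in: The fingers hold the block upright (within 0.17 rad) and still (under 30 mm/s) over the holder, its underside 4 to 40 mm above the holder's top and within 30 mm of the pocket's axis sideways, touching no part of the holder; the lever is flat (below 0.12 rad) (z of block in the frame of rim between 0.004 and 0.04 m and horizontal distance between block and rim below 0.03 m and angle between block's own z axis and vertical below 0.17 rad and linear speed of block below 0.03 m/s and contact force between the fingers and block above 2 N and contact force between block and holder below 0.1 N and value of joint lever below 0.12 rad); the arm keeps its last pose, push and grip.
It fails at once if the block is wrenched: more than 52 N between block and holder (contact force between block and holder above 52 N).
It fails at once if the bottle is disturbed (moved over 30 mm or tipped) (distance of bottle from where it was at the start of the episode above 0.03 m or angle between bottle's own z axis and vertical above 0.4 rad).
It fails at once if the tin is disturbed (moved over 30 mm) (distance of tin from where it was at the start of the episode above 0.03 m).
It fails at once if the burnisher is disturbed (moved over 30 mm) (distance of burnisher from where it was at the start of the episode above 0.03 m).
It also fails if it takes over 61 s, if anything falls off the work surface, if the arm or the gripper's body presses on something with over 40 N, if the wrist force passes 120 N, or if a joint passes its speed limit or range.

ROBOT

A 7-joint arm with a two-finger parallel gripper is mounted at the origin on the work surface. World frame = base frame: x ahead of the robot, y to its left, z up, the work surface at z = 0. Lengths are in m, angles in rad, forces in N, time in s.
With the tool pointing down it reaches from about 0.425 to 0.875 m from the base axis. Payload 9.9 kg.
Tool frame: the origin (TCP) lies at the very end of the fingers, on their centre line; the grasp point (between the pads) lies 19 mm behind it; z points along the fingers, y is the direction in which the jaws open and shut (so a half turn about z gives the same grasp; the last joint's range is limited). The gripper opens to 85 mm and grips with 20 to 120 N. Pads are 22 mm wide; open, the fingers measure 114 mm over their backs; the gripper's body (76 mm by 85 mm) begins 54 mm behind the grasp point. The pads swing forward as they close: fully open they stand 13 mm farther back than shut.
Start: joints at [-1.327, 0.576, 0.025, 1.437, -0.015, 1.129, -0.057], TCP at [0.217, 0.639, 0.231] pointing down, gripper open.
Joint ranges: [-2.76, 2.76], [-0.34, 2.15], [-1.52, 1.57], [0.19, 2.46], [-1.09, 4.23], [0.17, 1.99], [-2.82, 2.82]. Speed limits (rad/s): [2.22, 2.22, 3.01, 3.01, 3.14, 3.14, 3.14].

INTERFACE

Orientations are given as a rotation vector (axis times angle).
In Python, from station import * gives the robot as it stands.
- The arm moves only by the tool servo_tool, never from a script. Its argument "series" is a list of rows, each an object with "claw": the finger opening in m, from 0 to 0.0854; "xyz": the shift along the tool's x, y, z in m, a list of three; "yaw": the turn about the tool's z in rad. In form: [{"claw": claw, "xyz": [dx, dy, dz], "yaw": yaw}, ...]. A call has 1 to 12 rows; each row shifts and turns the commanded pose from where the row before left it, along the tool's axes as they then stand; what a row does not reach is not made up. A row lasts 1/10 s, in which the tool goes at most 50 mm and 8.59 degrees, less where a joint would pass 70% of its speed; a pose out of reach is approached as far as the arm can. A call is refused whole if a number of a shift passes 0.05 or a number of a turn 0.15, either way. A call with a gripper value outside its range is refused whole. The fingers move at their own pace and stop on an object; the grip force is fixed at half the most. Time passes only in rows, so rows that do not move let the fingers close. It gives the time, the measured TCP pose, the force and the opening at its end, in the units of the state.
- get_state(): the state, without advancing time (a new reading comes with each control period).
- read_camera(name): name is "scene" or "side" or "wrist"; returns the picture (400x640x3 uint8, blue, green, red); there is no depth.
- camera_params(name): a dict with "mtx" (3x3 intrinsics, pixels), "world_to_cam" (4x4, takes a point from world to camera coordinates). Camera axes: x right, y down, z forward; pixel columns grow to the right and rows downward; lengths in m; the calibration is good to about 2 mm. A picture is of the moment at which its call begins: read the wrist's pose just before it. camera_params takes no time and is no camera call; for the wrist camera it gives the pose at the moment of the call.
- finish_job(): hands the job in, once; it reports no verdict.
The state is a dict: "t": time; "q": joint angles; "qd": joint speeds; "joint_efforts": joint torques, N m; "tool_pos": TCP position; "orientation": TCP orientation; "contact_force": force on the tool from outside, world axes, zero at the start; "wrist_torque": the same for the moment, N m; "grip_width": finger opening in m.
Only numpy, scipy, OpenCV 4.12 (cv2) and the standard library are available. Lean on these libraries where they do the work, as an engineer would, in place of code of your own. Each camera call takes 0.05 s, during which the arm holds its last target. There are 200 camera calls.

## Working session

There is one attempt and no reset: what is moved stays moved. The work goes in short steps, Python scripts to look and compute and a tool call to move; the robot and the scene stay as the last step left them, time stands still between calls to the robot, and variables do not carry over. Pictures are saved under pics/ and viewed, about 8 in all and at most 12, crops included, and the job is handed in when it is done.

Besides the shell and the picture viewer there is one more tool, called after "Request:" by a JSON object that holds its "op" and its "data". servo_tool: Moves the arm, as the interface text tells. Its arguments: {"type":"object","properties":{"series":{"type":"array","items":{"type":"object","properties":{"claw":{"type":"number"},"xyz":{"type":"array","items":{"type":"number"}},"yaw":{"type":"number"}}}}},"required":["series"]}

```bash
mkdir -p pics; python3 - <<'E'
from station import *
import cv2,numpy as np
s=get_state();print({k:np.round(v,3) for k,v in s.items()})
for n in("scene","side","wrist"):
    im=read_camera(n);cv2.imwrite(f"pics/{n}0.png",im)
    p=camera_params(n);print(n,np.round(p["mtx"],1).tolist(),np.round(p["world_to_cam"],3).tolist())
E
```

```text
{'t': np.float64(0.0), 'q': array([-1.327,  0.577,  0.025,  1.438, -0.015,  1.129, -0.057]), 'qd': array([ 0.001,  0.   ,  0.   ,  0.002, -0.001, -0.002,  0.   ]), 'joint_efforts': array([ 0.0000e+00, -7.6575e+01,  2.2510e+00, -2.8597e+01,  1.5000e-02,
        1.2000e-02, -0.0000e+00]), 'tool_pos': array([0.217, 0.639, 0.23 ]), 'orientation': array([-5.130e-01, -3.099e+00,  3.000e-03]), 'contact_force': array([-0.062,  0.075, -0.221]), 'wrist_torque': array([-0.031,  0.017,  0.017]), 'grip_width': np.float64(0.085)}
scene [[518.9, 0.0, 324.3], [0.0, 518.9, 183.6], [0.0, 0.0, 1.0]] [[-0.642, 0.766, 0.017, 0.33], [0.535, 0.464, -0.706, -0.348], [-0.549, -0.445, -0.708, 1.815], [0.0, 0.0, 0.0, 1.0]]
side [[368.3, 0.0, 324.6], [0.0, 368.3, 202.4], [0.0, 0.0, 1.0]] [[-0.994, -0.105, 0.016, 0.651], [-0.075, 0.595, -0.8, 0.036], [0.075, -0.797, -0.599, 0.934], [0.0, 0.0, 0.0, 1.0]]
wrist [[295.5, 0.0, 323.8], [0.0, 295.5, 200.1], [0.0, 0.0, 1.0]] [[0.321, 0.947, -0.001, -0.676], [0.895, -0.303, 0.327, -0.043], [0.309, -0.105, -0.945, 0.38], [0.0, 0.0, 0.0, 1.0]]
```

View pics/scene0.png

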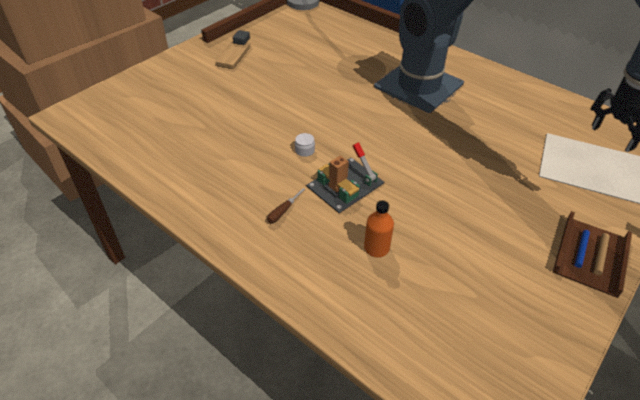

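View pics/side0.png

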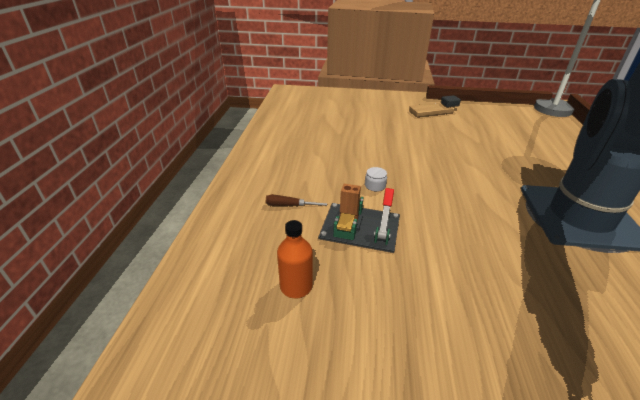

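The scene view shows the holder at about (345,182): block top (339,161), red lever end (359,150), tin (305,145), bottle (378,232) and burnisher (285,207). The side view has the block top at (351,188), red end (389,196) and bottle (295,265). I'll zoom in and measure.

```bash
cat > h.py <<'E'
import cv2,numpy as np
from station import *
def ray(p,uv):
    T=np.array(p["world_to_cam"]);R,t=T[:3,:3],T[:3,3]
    d=R.T@np.linalg.solve(np.array(p["mtx"]),[*uv,1.]);return -R.T@t,d/np.linalg.norm(d)
def onz(p,uv,z):
    c,d=ray(p,uv);return c+d*(z-c[2])/d[2]
def tri(rs):
    A=sum(np.eye(3)-np.outer(d,d) for c,d in rs);b=sum((np.eye(3)-np.outer(d,d))@c for c,d in rs)
    x=np.linalg.solve(A,b);return x,[np.linalg.norm(np.cross(x-c,d)) for c,d in rs]
def proj(p,X):
    T=np.array(p["world_to_cam"]);v=np.array(p["mtx"])@(T[:3,:3]@X+T[:3,3]);return v[:2]/v[2]
def cent(m):
    n,l,s,c=cv2.connectedComponentsWithStats(m.astype(np.uint8));i=1+np.argmax(s[1:,4]);return c[i],s[i]
E
python3 - <<'E'
from h import *
rs=[]
for n,(x0,y0,x1,y1) in dict(scene=(290,130,400,220),side=(310,170,410,255)).items():
    im=cv2.imread(f"pics/{n}0.png");h=cv2.cvtColor(im,cv2.COLOR_BGR2HSV)
    m=((h[...,0]<5)|(h[...,0]>172))&(h[...,1]>170)&(h[...,2]>110);k=np.zeros_like(m);k[y0:y1,x0:x1]=1
    c,s=cent(m&k);print(n,c,s);rs.append(ray(camera_params(n),c))
    cv2.imwrite(f"pics/z{n}.png",cv2.resize(im[y0:y1,x0:x1],None,fx=4,fy=4,interpolation=2))
print("red",tri(rs))
a=cv2.imread("pics/zscene.png");b=cv2.imread("pics/zside.png")
H=max(a.shape[0],b.shape[0]);pad=lambda i:cv2.copyMakeBorder(i,0,H-i.shape[0],0,0,0)
cv2.imwrite("pics/zz.png",cv2.resize(np.hstack([pad(a),pad(b)]),(800,int(H*800/840))));print(H)
E
```

```text
scene [358.65789474 149.47368421] [354 143  10  14  76]
side [388.23571429 196.50714286] [383 188  11  18 140]
red (array([0.50225272, 0.11088153, 0.09511711]), [np.float64(0.001782003068779755), np.float64(0.0017820030687796078)])
360
```

View pics/zz.png

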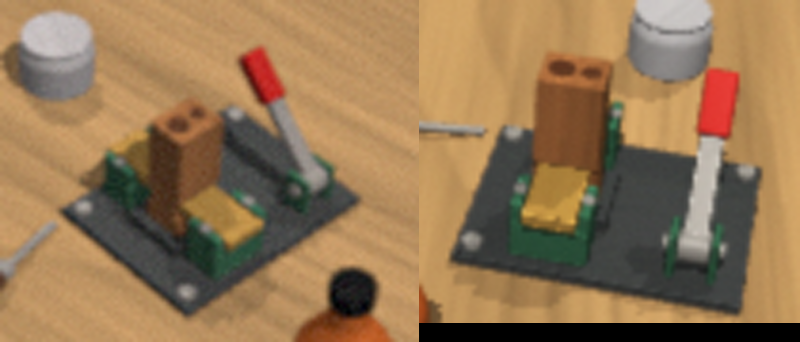

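```bash
python3 - <<'E'
from h import *
P={n:camera_params(n) for n in("scene","side")}
k=800/840*4
S=lambda u,v:(290+u/k-.5+.5/k,130+v/k-.5); D=lambda u,v:(310+(u-419)/k-.5,170+v/k-.5)
pts=dict(top=(S(187,117),D(577,70)),c_left=(S(65,210),D(503,128)),c_front=(S(187,313),D(452,262)),c_right=(S(358,199),D(738,312)),c_back=(S(235,108),D(760,168)),pivot=(S(307,185),D(695,245)))
for n,(a,b) in pts.items():
    x,e=tri([ray(P["scene"],a),ray(P["side"],b)])
    print(n,x.round(4),np.round(e[0],4),[onz(P[q],w,.008)[:2].round(4).tolist() for q,w in zip(P,(a,b))])
E
```

```text
top [0.5863 0.1077 0.1101] 0.0008 [[0.4979, 0.0413], [0.5871, -0.0427]]
c_left [0.6341 0.0362 0.0088] 0.0014 [[0.6348, 0.0371], [0.6336, 0.033]]
c_front [0.6524 0.166  0.0042] 0.0001 [[0.6551, 0.1679], [0.652, 0.1702]]
c_right [0.4827 0.1913 0.0063] 0.0005 [[0.4848, 0.1927], [0.4827, 0.1924]]
c_back [0.4645 0.0617 0.01  ] 0.0026 [[0.4656, 0.0629], [0.4625, 0.0553]]
pivot [0.5105 0.1627 0.0267] 0.0032 [[0.4976, 0.1555], [0.5064, 0.1368]]
```

Request:
{"op": "servo_tool", "data": {"series": [{"claw": 0,"xyz": [0,0,0],"yaw": 0.14},{"claw": 0,"xyz": [0,0,0],"yaw": 0.14},{"claw": 0,"xyz": [0,0,0],"yaw": 0.14},{"claw": 0,"xyz": [0,0,0],"yaw": 0.14},{"claw": 0,"xyz": [0,0,0],"yaw": 0.14},{"claw": 0,"xyz": [0,0,0],"yaw": 0.14},{"claw": 0,"xyz": [0,0,0],"yaw": 0.14},{"claw": 0,"xyz": [0,0,0],"yaw": 0.14},{"claw": 0,"xyz": [0,0,0],"yaw": 0.14},{"claw": 0,"xyz": [0,0,0],"yaw": 0.13}]}}

```text
t: 1.15
tool_pos: [0.2171, 0.6389, 0.231]
orientation: [2.384, 2.045, -0.001]
contact_force: [-0.4, 0.1, -0.8]
grip_width: -0.0003
```

```bash
cat >> h.py <<'E'
from scipy.spatial.transform import Rotation as Rn
def tl(X):
    "tool-axes shift from measured TCP to world point X"
    s=get_state();return Rn.from_rotvec(s["orientation"]).as_matrix().T@(np.array(X)-s["tool_pos"])
def stat():
    s=get_state();M=Rn.from_rotvec(s["orientation"]).as_matrix()
    print("t",round(s["t"],2),"p",s["tool_pos"].round(4),"ydir deg",np.degrees(np.arctan2(M[1,1],M[0,1])).round(2),"tilt",M[2,2].round(4),"F",s["contact_force"].round(1),"T",s["wrist_torque"].round(2),"w",round(s["grip_width"],4),"q",s["q"].round(2))
O=np.array([.5863,.1077,0]);YAW=-.146
def hw(x,y,z):
    c,s=np.cos(YAW),np.sin(YAW);return O+[c*x-s*y,s*x+c*y,z]
E
python3 - <<'E'
from h import *
stat();print(tl(hw(-.085,.004,.2)))
P={n:camera_params(n) for n in("scene","side")}
print("bottle",onz(P["side"],(295,290),0),onz(P["scene"],(377,252),0),"tin",onz(P["scene"],(306,152),0))
E
```

```text
t 1.15 p [0.2171 0.6389 0.231 ] ydir deg -8.74 tilt -1.0 F [-0.4  0.1 -0.8] T [ 0.04  0.02 -0.  ] w -0.0003 q [-1.54  0.61  0.4   1.45 -0.25  1.14 -1.25]
[-0.46547803  0.36060423  0.03121737]
bottle [0.6805821  0.31766623 0.        ] [0.69183897 0.32041519 0.        ] tin [ 0.5269077  -0.06070521  0.        ]
```

Request:
{"op": "servo_tool", "data": {"series": [{"claw": 0,"xyz": [-0.038,0.03,0],"yaw": 0},{"claw": 0,"xyz": [-0.038,0.03,0],"yaw": 0},{"claw": 0,"xyz": [-0.038,0.03,0],"yaw": 0},{"claw": 0,"xyz": [-0.038,0.03,0],"yaw": 0},{"claw": 0,"xyz": [-0.038,0.03,0],"yaw": 0},{"claw": 0,"xyz": [-0.038,0.03,0],"yaw": 0},{"claw": 0,"xyz": [-0.038,0.03,0],"yaw": 0},{"claw": 0,"xyz": [-0.038,0.03,0],"yaw": 0},{"claw": 0,"xyz": [-0.038,0.03,0],"yaw": 0},{"claw": 0,"xyz": [-0.038,0.03,0],"yaw": 0},{"claw": 0,"xyz": [-0.038,0.03,0],"yaw": 0},{"claw": 0,"xyz": [-0.02,0.015,0],"yaw": 0}]}}

```text
t: 2.35
tool_pos: [0.496, 0.1509, 0.2316]
orientation: [2.382, 2.046, -0.0]
contact_force: [0.8, 1.5, 0.1]
grip_width: -0.0002
```

```bash
python3 - <<'E'
from h import *
p=camera_params("wrist");im=read_camera("wrist");cv2.imwrite("pics/w1.png",im)
stat();print(tl(hw(-.085,.004,.12)));print(np.array(p["world_to_cam"]).tolist())
for n,X in dict(top=hw(0,0,.108),corner=hw(.08,.0,.008),piv=hw(-.085,.045,.028),pad=hw(-.085,.001,.101)).items(): print(n,proj(p,X))
E
```

```text
t 2.4 p [0.4973 0.1481 0.2318] ydir deg -8.85 tilt -1.0 F [ 1.  -2.5  0.7] T [-0.16 -0.17  0.01] w -0.0002 q [-0.73  0.38  0.49  1.86 -0.21  0.96 -0.3 ]
[-0.02269904  0.0088793   0.11183609]
[[0.9887479394217779, -0.14958781266670793, 0.0009992951421000662, -0.46847800910653725], [-0.1416689651384879, -0.9342189389655315, 0.3273604716435833, 0.16957017075581599], [-0.04803557645933925, -0.32381856089438316, -0.94489900148879, 0.45360460613197046], [0.0, 0.0, 0.0, 1.0]]
top [421.34540009 221.81765888]
corner [458.93518599 190.93355592]
piv [332.25268073 160.232572  ]
pad [334.06709711 218.46989681]
```

View pics/w1.png

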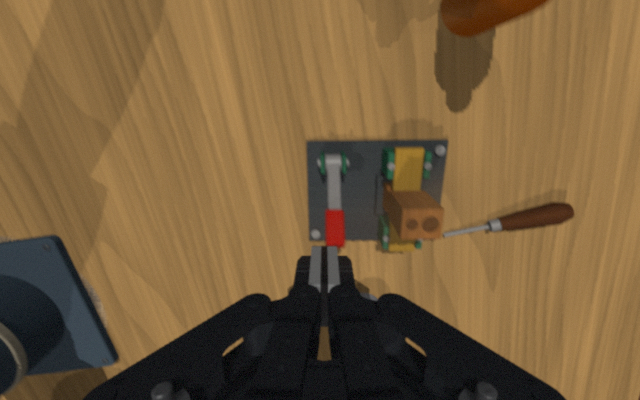

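Wrist view agrees with the estimates: block top near (420,221) as predicted, lever pivot (333,162), red end (335,228), and the base plate is parallel to the image axes. I'll go above the lever end.

Request:
{"op": "servo_tool", "data": {"series": [{"claw": 0,"xyz": [-0.012,0.005,0.03],"yaw": 0},{"claw": 0,"xyz": [-0.011,0.004,0.03],"yaw": 0},{"claw": 0,"xyz": [0,0,0.03],"yaw": 0},{"claw": 0,"xyz": [0,0,0.02],"yaw": 0},{"claw": 0,"xyz": [0,0,0.008],"yaw": 0},{"claw": 0,"xyz": [0,0,0.006],"yaw": 0},{"claw": 0,"xyz": [-0.003,0,0.006],"yaw": 0}]}}

```text
t: 3.1
tool_pos: [0.5, 0.1288, 0.1016]
orientation: [2.378, 2.053, 0.002]
contact_force: [0.1, -0.1, -0.3]
grip_width: 0.0001
```

```bash
python3 - <<'E'
from h import *
stat();print(tl(hw(-.085,-.012,.085)),tl(hw(-.085,-.036,.039)))
E
```

```text
t 3.1 p [0.5    0.1288 0.1016] ydir deg -8.38 tilt -1.0 F [ 0.1 -0.1 -0.3] T [-0.    0.   -0.02] w 0.0001 q [-0.6   0.54  0.38  2.02 -0.33  0.64 -0.15]
[-0.02034801  0.00339191  0.01656578] [-0.04438175  0.00334927  0.06254814]
```

Request:
{"op": "servo_tool", "data": {"series": [{"claw": 0,"xyz": [-0.004,0.001,0.005],"yaw": 0},{"claw": 0,"xyz": [-0.006,0.001,0.006],"yaw": 0},{"claw": 0,"xyz": [-0.006,0.001,0.006],"yaw": 0},{"claw": 0,"xyz": [-0.006,0,0.007],"yaw": 0},{"claw": 0,"xyz": [-0.006,0,0.008],"yaw": 0},{"claw": 0,"xyz": [-0.005,0,0.009],"yaw": 0},{"claw": 0,"xyz": [-0.004,0,0.009],"yaw": 0}]}}

```text
t: 3.8
tool_pos: [0.4974, 0.0907, 0.0506]
orientation: [2.378, 2.052, 0.001]
contact_force: [0.1, 1.8, 2.5]
grip_width: -0.0001
```

```bash
python3 - <<'E'
from h import *
stat();print(tl(hw(-.085,-.036,.039)))
E
```

```text
t 3.8 p [0.4974 0.0907 0.0506] ydir deg -8.43 tilt -1.0 F [0.1 1.8 2.5] T [ 0.41 -0.11  0.03] w -0.0001 q [-0.48  0.61  0.31  2.09 -0.38  0.5  -0.04]
[-0.00625517  0.00053207  0.01162296]
```

Contact with about 3 N, as expected. Pressing on to the stop.

Request:
{"op": "servo_tool", "data": {"series": [{"claw": 0,"xyz": [-0.003,0,0.005],"yaw": 0},{"claw": 0,"xyz": [-0.002,0,0.004],"yaw": 0},{"claw": 0,"xyz": [-0.001,0,0.002],"yaw": 0},{"claw": 0,"xyz": [0,0,0.001],"yaw": 0},{"claw": 0,"xyz": [0,0,0],"yaw": 0}]}}

```text
t: 4.3
tool_pos: [0.4961, 0.085, 0.0393]
orientation: [2.379, 2.052, -0.001]
contact_force: [-0.0, 0.4, -0.4]
grip_width: 0.0003
```

Request:
{"op": "servo_tool", "data": {"series": [{"claw": 0,"xyz": [0,0,0.001],"yaw": 0},{"claw": 0,"xyz": [0,0,0.001],"yaw": 0},{"claw": 0,"xyz": [0,0,0.001],"yaw": 0}]}}

```text
t: 4.6
tool_pos: [0.4964, 0.0851, 0.0383]
orientation: [2.379, 2.052, 0.003]
contact_force: [-10.6, -2.2, 46.4]
grip_width: 0.0002
```

46 N at the hard stop: the lever is flat. Retreat and move over the block, opening.

Request:
{"op": "servo_tool", "data": {"series": [{"claw": 0,"xyz": [0,0,-0.01],"yaw": 0},{"claw": 0,"xyz": [0,0,-0.04],"yaw": 0},{"claw": 0,"xyz": [0,0,-0.045],"yaw": 0},{"claw": 0,"xyz": [0,0,-0.045],"yaw": 0},{"claw": 0.0854,"xyz": [0.012,0.03,0],"yaw": 0},{"claw": 0.0854,"xyz": [0.012,0.03,0],"yaw": 0},{"claw": 0.0854,"xyz": [0.012,0.025,0],"yaw": 0},{"claw": 0.0854,"xyz": [0,0,0],"yaw": 0},{"claw": 0.0854,"xyz": [0,0,0],"yaw": 0}]}}

```text
t: 5.5
tool_pos: [0.5852, 0.1083, 0.1758]
orientation: [-2.378, -2.052, 0.002]
contact_force: [-1.0, 0.1, -0.2]
grip_width: 0.0725
```

```bash
python3 - <<'E'
from h import *
P={}
rs=[]
for n in("scene","side","wrist"):
    P[n]=camera_params(n);im=read_camera(n);cv2.imwrite(f"pics/{n}2.png",im)
stat();print(tl(hw(0,0,.066)))
a=cv2.imread("pics/wrist2.png")[60:400,170:570];b=cv2.resize(cv2.imread("pics/side2.png")[165:265,300:415],None,fx=3.4,fy=3.4,interpolation=2)
cv2.imwrite("pics/c2.png",np.hstack([a,b]));print("pred top corners",[proj(P["wrist"],hw(x,y,.108)).round(1).tolist() for x in(-.02,.02) for y in(-.016,.016)])
E
```

```text
t 5.65 p [0.5845 0.108  0.1763] ydir deg -8.45 tilt -1.0 F [-1.   0.4 -0.1] T [ 0.   -0.    0.03] w 0.0855 q [-0.54  0.55  0.44  1.74 -0.28  0.92 -0.13]
[-7.30856558e-06  1.86988638e-03  1.10281292e-01]
pred top corners [[300.3, 234.5], [299.2, 195.7], [351.3, 234.5], [352.6, 195.7]]
```

View pics/c2.png

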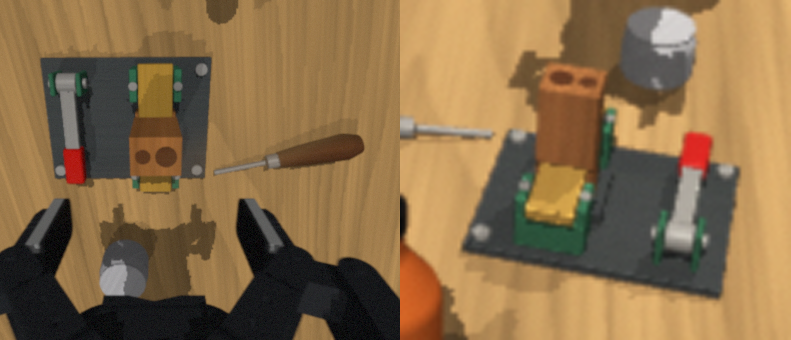

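Lever is flat (side and wrist views), and the block top at cols 300–352, rows 197–237 matches the predicted corners within 2 px. Descending.

Request:
{"op": "servo_tool", "data": {"series": [{"claw": 0.0854,"xyz": [-0.001,0.002,0.02],"yaw": 0},{"claw": 0.0854,"xyz": [0,0,0.025],"yaw": 0},{"claw": 0.0854,"xyz": [0,0,0.025],"yaw": 0},{"claw": 0.0854,"xyz": [0,0,0.02],"yaw": 0},{"claw": 0.06,"xyz": [0,0,0.012],"yaw": 0},{"claw": 0.048,"xyz": [0,0,0.006],"yaw": 0},{"claw": 0.044,"xyz": [0,0,0],"yaw": 0},{"claw": 0.044,"xyz": [0,0,0],"yaw": 0},{"claw": 0.044,"xyz": [0,0,0],"yaw": 0}]}}

```text
t: 6.55
tool_pos: [0.5879, 0.1072, 0.0692]
orientation: [2.378, 2.052, 0.002]
contact_force: [-0.1, -0.3, 0.6]
grip_width: 0.0438
```

```bash
python3 - <<'E'
from h import *
stat();print(tl(hw(0,0,.068)))
P={n:camera_params(n) for n in("wrist","side")}
a=read_camera("wrist");b=read_camera("side");stat()
cv2.imwrite("pics/c3.png",np.hstack([cv2.resize(a[100:400,200:500],(400,400)),cv2.resize(b[165:265,310:410],(400,400),interpolation=2)]))
E
```

```text
t 6.55 p [0.5879 0.1072 0.0692] ydir deg -8.42 tilt -1.0 F [-0.1 -0.3  0.6] T [-0.03  0.09 -0.01] w 0.0438 q [-0.48  0.68  0.36  1.84 -0.36  0.69 -0.06]
[ 0.00028928 -0.00163577  0.00121272]
t 6.65 p [0.5877 0.1072 0.069 ] ydir deg -8.42 tilt -1.0 F [-0.6 -0.   0.6] T [0.03 0.13 0.04] w 0.044 q [-0.48  0.68  0.36  1.84 -0.36  0.69 -0.06]
```

View pics/c3.png

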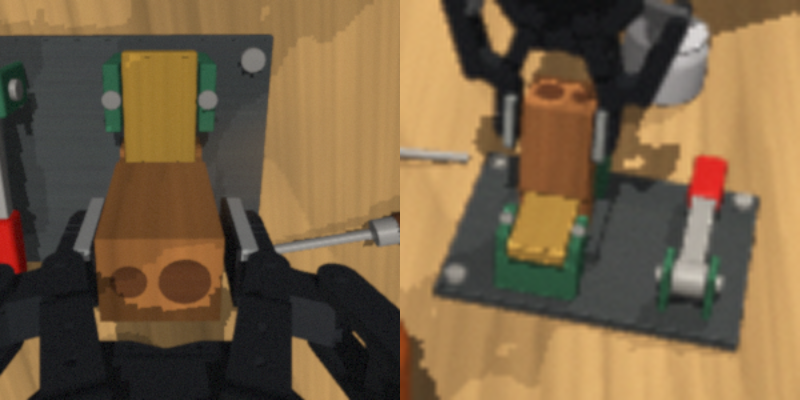

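Open fingers straddle the block; the gap is larger at the +x pad, which agrees with the computed 1.6 mm offset. I'll correct and close.

Request:
{"op": "servo_tool", "data": {"series": [{"claw": 0.044,"xyz": [0,-0.0015,0],"yaw": 0},{"claw": 0.042,"xyz": [0,0,0],"yaw": 0},{"claw": 0.04,"xyz": [0,0,0],"yaw": 0},{"claw": 0.038,"xyz": [0,0,0],"yaw": 0}]}}

```text
t: 7.05
tool_pos: [0.5859, 0.1075, 0.0686]
orientation: [-2.378, -2.052, -0.0]
contact_force: [-1.9, 1.4, 4.7]
grip_width: 0.0392
```

Request:
{"op": "servo_tool", "data": {"series": [{"claw": 0.03,"xyz": [0,0,0],"yaw": 0},{"claw": 0,"xyz": [0,0,0],"yaw": 0},{"claw": 0,"xyz": [0,0,0],"yaw": 0}]}}

```text
t: 7.35
tool_pos: [0.5858, 0.1074, 0.0686]
orientation: [-2.378, -2.052, -0.0]
contact_force: [-1.7, 0.9, 5.2]
grip_width: 0.0394
```

Request:
{"op": "servo_tool", "data": {"series": [{"claw": 0,"xyz": [0.001,0,0],"yaw": 0},{"claw": 0,"xyz": [0.001,0,0],"yaw": 0},{"claw": 0,"xyz": [0,0,0],"yaw": 0}]}}

```text
t: 7.65
tool_pos: [0.5861, 0.108, 0.0686]
orientation: [2.379, 2.051, -0.002]
contact_force: [-2.2, -2.8, 6.5]
grip_width: 0.0396
```

Request:
{"op": "servo_tool", "data": {"series": [{"claw": 0,"xyz": [0.001,0,-0.0005],"yaw": 0},{"claw": 0,"xyz": [0.001,0,-0.0003],"yaw": 0},{"claw": 0,"xyz": [0.001,0,-0.0002],"yaw": 0},{"claw": 0,"xyz": [0,0,0],"yaw": 0}]}}

```text
t: 8.05
tool_pos: [0.5861, 0.1084, 0.0687]
orientation: [2.379, 2.048, -0.006]
contact_force: [-0.6, -10.6, -2.3]
grip_width: 0.0395
```

Request:
{"op": "servo_tool", "data": {"series": [{"claw": 0,"xyz": [0.001,0,0],"yaw": 0},{"claw": 0,"xyz": [0.001,0,0],"yaw": 0},{"claw": 0,"xyz": [0.001,0,0],"yaw": 0},{"claw": 0,"xyz": [0,0,0],"yaw": 0}]}}

```text
t: 8.45
tool_pos: [0.5864, 0.1108, 0.0689]
orientation: [2.38, 2.047, -0.007]
contact_force: [-2.6, -11.1, 1.7]
grip_width: 0.0395
```

```bash
python3 - <<'E'
from h import *
stat()
E
```

```text
t 8.45 p [0.5864 0.1108 0.0689] ydir deg -8.59 tilt -1.0 F [ -2.6 -11.1   1.7] T [-2.88  0.49  0.06] w 0.0395 q [-0.5   0.68  0.37  1.84 -0.35  0.7  -0.08]
```

Request:
{"op": "servo_tool", "data": {"series": [{"claw": 0,"xyz": [0.001,0,-0.0002],"yaw": 0},{"claw": 0,"xyz": [0.001,0,-0.0002],"yaw": 0},{"claw": 0,"xyz": [0.001,0,-0.0002],"yaw": 0},{"claw": 0,"xyz": [0.001,0,-0.0001],"yaw": 0},{"claw": 0,"xyz": [0.001,0,-0.0001],"yaw": 0}]}}

```text
t: 8.95
tool_pos: [0.587, 0.1155, 0.0694]
orientation: [2.38, 2.047, -0.008]
contact_force: [-2.1, -13.6, -1.1]
grip_width: 0.0395
```

Request:
{"op": "servo_tool", "data": {"series": [{"claw": 0,"xyz": [0.001,0,-0.0001],"yaw": 0},{"claw": 0,"xyz": [0.001,0,-0.0001],"yaw": 0},{"claw": 0,"xyz": [0.001,0,0],"yaw": 0},{"claw": 0,"xyz": [0,0,0],"yaw": 0}]}}

```text
t: 9.35
tool_pos: [0.5875, 0.1184, 0.0696]
orientation: [2.38, 2.047, -0.008]
contact_force: [-2.3, -12.1, -1.8]
grip_width: 0.0397
```

```bash
python3 - <<'E'
from h import *
stat()
E
```

```text
t 9.35 p [0.5875 0.1184 0.0696] ydir deg -8.6 tilt -1.0 F [ -2.3 -12.1  -1.8] T [-3.13  0.35  0.08] w 0.0397 q [-0.51  0.68  0.37  1.83 -0.35  0.7  -0.09]
```

Request:
{"op": "servo_tool", "data": {"series": [{"claw": 0,"xyz": [0.001,0,0],"yaw": 0},{"claw": 0,"xyz": [0.001,0,0],"yaw": 0},{"claw": 0,"xyz": [0,0,0],"yaw": 0}]}}

```text
t: 9.65
tool_pos: [0.5878, 0.1206, 0.0697]
orientation: [2.38, 2.047, -0.008]
contact_force: [-1.0, -11.7, -0.5]
grip_width: 0.0395
```

```bash
python3 - <<'E'
from h import *
stat()
a=read_camera("wrist");b=read_camera("side")
cv2.imwrite("pics/c4.png",np.hstack([cv2.resize(a[100:400,200:500],(400,400)),cv2.resize(b[165:265,310:410],(400,400),interpolation=2)]))
E
```

```text
t 9.65 p [0.5878 0.1206 0.0697] ydir deg -8.59 tilt -1.0 F [ -1.  -11.7  -0.5] T [-3.04  0.36  0.05] w 0.0395 q [-0.51  0.68  0.37  1.83 -0.36  0.7  -0.09]
```

View pics/c4.png

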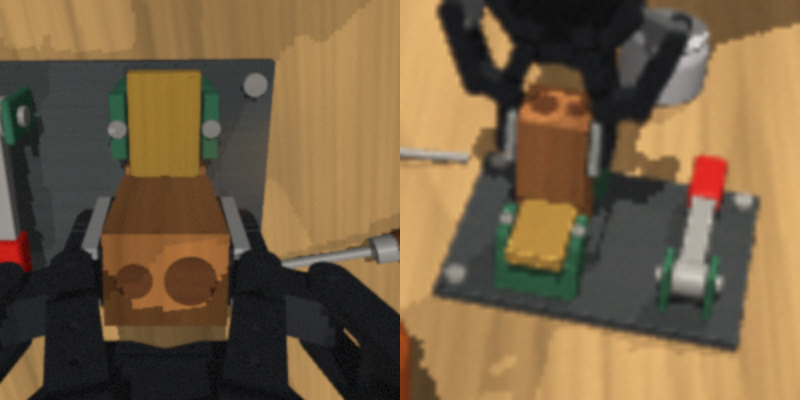

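The block leans towards +y and the left jaw is visibly pushed out. A bit further, until the force rises at the stop.

Request:
{"op": "servo_tool", "data": {"series": [{"claw": 0,"xyz": [0.001,0,0],"yaw": 0},{"claw": 0,"xyz": [0.001,0,0],"yaw": 0},{"claw": 0,"xyz": [0,0,0],"yaw": 0}]}}

```text
t: 10.05
tool_pos: [0.5881, 0.1225, 0.0697]
orientation: [2.38, 2.047, -0.008]
contact_force: [-2.5, -13.0, -1.5]
grip_width: 0.0395
```

Request:
{"op": "servo_tool", "data": {"series": [{"claw": 0,"xyz": [0.001,0,0],"yaw": 0},{"claw": 0,"xyz": [0,0,0],"yaw": 0}]}}

```text
t: 10.25
tool_pos: [0.5882, 0.1237, 0.0697]
orientation: [2.38, 2.047, -0.007]
contact_force: [-1.2, -11.7, -1.3]
grip_width: 0.0392
```

Request:
{"op": "servo_tool", "data": {"series": [{"claw": 0,"xyz": [-0.002,0,0],"yaw": 0},{"claw": 0,"xyz": [-0.002,0,0],"yaw": 0},{"claw": 0,"xyz": [-0.002,0,0],"yaw": 0},{"claw": 0,"xyz": [-0.002,0,0],"yaw": 0},{"claw": 0,"xyz": [-0.002,0,0.0003],"yaw": 0},{"claw": 0,"xyz": [-0.002,0,0.0003],"yaw": 0},{"claw": 0,"xyz": [-0.002,0,0.0003],"yaw": 0},{"claw": 0,"xyz": [-0.002,0,0.0002],"yaw": 0}]}}

```text
t: 11.05
tool_pos: [0.5877, 0.1162, 0.07]
orientation: [-2.374, -2.055, -0.008]
contact_force: [0.1, 10.6, 3.6]
grip_width: 0.0395
```

```bash
python3 - <<'E'
from h import *
stat()
E
```

```text
t 11.05 p [0.5877 0.1162 0.07  ] ydir deg -8.26 tilt -1.0 F [ 0.1 10.6  3.6] T [ 2.36  0.   -0.01] w 0.0395 q [-0.5   0.68  0.36  1.83 -0.36  0.69 -0.07]
```

Request:
{"op": "servo_tool", "data": {"series": [{"claw": 0,"xyz": [-0.001,0,0.0001],"yaw": 0},{"claw": 0,"xyz": [-0.001,0,0.0001],"yaw": 0},{"claw": 0,"xyz": [-0.001,0,0.0001],"yaw": 0},{"claw": 0,"xyz": [-0.001,0,0.0001],"yaw": 0},{"claw": 0,"xyz": [-0.001,0,0.0001],"yaw": 0},{"claw": 0,"xyz": [-0.001,0,0.0001],"yaw": 0}]}}

```text
t: 11.65
tool_pos: [0.5871, 0.1101, 0.0695]
orientation: [-2.375, -2.055, -0.008]
contact_force: [0.6, 8.2, 3.4]
grip_width: 0.0394
```

Request:
{"op": "servo_tool", "data": {"series": [{"claw": 0,"xyz": [-0.001,0,0],"yaw": 0},{"claw": 0,"xyz": [-0.001,0,0],"yaw": 0},{"claw": 0,"xyz": [-0.001,0,0],"yaw": 0},{"claw": 0,"xyz": [0,0,0],"yaw": 0}]}}

```text
t: 12.05
tool_pos: [0.5868, 0.1084, 0.0696]
orientation: [-2.373, -2.055, -0.01]
contact_force: [2.1, 12.0, 3.8]
grip_width: 0.0394
```

Request:
{"op": "servo_tool", "data": {"series": [{"claw": 0,"xyz": [-0.001,0,-0.0002],"yaw": 0},{"claw": 0,"xyz": [-0.001,0,-0.0002],"yaw": 0},{"claw": 0,"xyz": [-0.001,0,-0.0002],"yaw": 0},{"claw": 0,"xyz": [-0.001,0,-0.0002],"yaw": 0},{"claw": 0,"xyz": [-0.001,0,-0.0001],"yaw": 0}]}}

```text
t: 12.55
tool_pos: [0.5861, 0.1036, 0.0703]
orientation: [-2.373, -2.056, -0.01]
contact_force: [1.9, 13.8, 2.1]
grip_width: 0.0397
```

Request:
{"op": "servo_tool", "data": {"series": [{"claw": 0,"xyz": [-0.001,0,-0.0001],"yaw": 0},{"claw": 0,"xyz": [-0.001,0,-0.0001],"yaw": 0},{"claw": 0,"xyz": [-0.001,0,-0.0001],"yaw": 0},{"claw": 0,"xyz": [-0.001,0,0],"yaw": 0},{"claw": 0,"xyz": [-0.001,0,0],"yaw": 0}]}}

```text
t: 13.05
tool_pos: [0.5854, 0.0988, 0.0708]
orientation: [-2.373, -2.056, -0.01]
contact_force: [1.6, 13.3, 4.5]
grip_width: 0.0396
```

Request:
{"op": "servo_tool", "data": {"series": [{"claw": 0,"xyz": [-0.001,0,0],"yaw": 0},{"claw": 0,"xyz": [-0.001,0,0],"yaw": 0},{"claw": 0,"xyz": [-0.001,0,0],"yaw": 0},{"claw": 0,"xyz": [-0.001,0,0],"yaw": 0},{"claw": 0,"xyz": [0,0,0],"yaw": 0}]}}

```text
t: 13.55
tool_pos: [0.5849, 0.0947, 0.0709]
orientation: [-2.373, -2.055, -0.01]
contact_force: [1.2, 12.8, 4.5]
grip_width: 0.0395
```

Request:
{"op": "servo_tool", "data": {"series": [{"claw": 0,"xyz": [-0.001,0,0],"yaw": 0},{"claw": 0,"xyz": [-0.001,0,0],"yaw": 0},{"claw": 0,"xyz": [-0.001,0,0],"yaw": 0},{"claw": 0,"xyz": [0,0,0],"yaw": 0}]}}

```text
t: 13.95
tool_pos: [0.5845, 0.0919, 0.0709]
orientation: [-2.373, -2.056, -0.01]
contact_force: [1.2, 12.7, 5.3]
grip_width: 0.0396
```

```bash
python3 - <<'E'
from h import *
stat()
a=read_camera("scene");b=read_camera("side")
cv2.imwrite("pics/c5.png",np.hstack([cv2.resize(a[130:220,300:390],(400,400),interpolation=2),cv2.resize(b[165:265,310:410],(400,400),interpolation=2)]))
E
```

```text
t 13.95 p [0.5845 0.0919 0.0709] ydir deg -8.19 tilt -1.0 F [ 1.2 12.7  5.3] T [ 3.22 -0.34 -0.03] w 0.0396 q [-0.45  0.67  0.36  1.85 -0.36  0.68 -0.03]
```

View pics/c5.png

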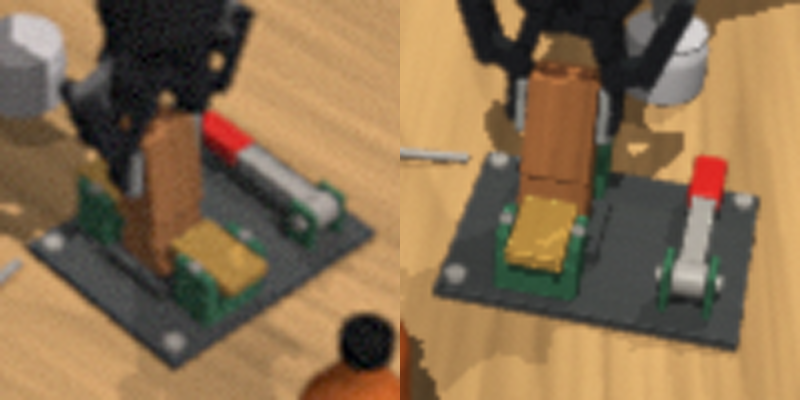

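The groove is now visible clear of the left jaw, and the block leans right. One mm more, then back to the middle.

Request:
{"op": "servo_tool", "data": {"series": [{"claw": 0,"xyz": [-0.001,0,0],"yaw": 0},{"claw": 0,"xyz": [-0.0005,0,0],"yaw": 0},{"claw": 0,"xyz": [0,0,0],"yaw": 0},{"claw": 0,"xyz": [0.002,0,0],"yaw": 0},{"claw": 0,"xyz": [0.002,0,0],"yaw": 0},{"claw": 0,"xyz": [0.002,0,0],"yaw": 0},{"claw": 0,"xyz": [0.002,0,0],"yaw": 0},{"claw": 0,"xyz": [0.002,0,0],"yaw": 0},{"claw": 0,"xyz": [0.002,0,0],"yaw": 0}]}}

```text
t: 14.95
tool_pos: [0.5839, 0.0939, 0.0698]
orientation: [2.379, 2.049, -0.005]
contact_force: [-1.4, -8.1, 4.4]
grip_width: 0.0394
```

Request:
{"op": "servo_tool", "data": {"series": [{"claw": 0,"xyz": [0.002,0,0],"yaw": 0},{"claw": 0,"xyz": [0.002,0,0.0002],"yaw": 0},{"claw": 0,"xyz": [0.002,0,0.0002],"yaw": 0},{"claw": 0,"xyz": [0.001,0,0.0002],"yaw": 0},{"claw": 0,"xyz": [0.001,0,0.0001],"yaw": 0},{"claw": 0,"xyz": [0.001,0,0.0001],"yaw": 0},{"claw": 0,"xyz": [0.001,0,0.0001],"yaw": 0}]}}

```text
t: 15.65
tool_pos: [0.5856, 0.1034, 0.0689]
orientation: [2.379, 2.048, -0.004]
contact_force: [-0.5, -8.5, 4.2]
grip_width: 0.0397
```

Request:
{"op": "servo_tool", "data": {"series": [{"claw": 0,"xyz": [0.001,0,0],"yaw": 0},{"claw": 0,"xyz": [0.001,0,0],"yaw": 0},{"claw": 0,"xyz": [0.001,0,0],"yaw": 0},{"claw": 0,"xyz": [0.001,0,0],"yaw": 0},{"claw": 0,"xyz": [0,0,0],"yaw": 0}]}}

```text
t: 16.15
tool_pos: [0.5863, 0.1076, 0.0689]
orientation: [2.379, 2.048, -0.004]
contact_force: [0.4, -7.5, 2.8]
grip_width: 0.0391
```

Request:
{"op": "servo_tool", "data": {"series": [{"claw": 0,"xyz": [-0.001,0,-0.001],"yaw": 0},{"claw": 0,"xyz": [-0.001,0,-0.001],"yaw": 0},{"claw": 0,"xyz": [-0.001,0,-0.001],"yaw": 0},{"claw": 0,"xyz": [0,0,-0.001],"yaw": 0},{"claw": 0,"xyz": [0,0,0],"yaw": 0}]}}

```text
t: 16.65
tool_pos: [0.5857, 0.1074, 0.0729]
orientation: [2.379, 2.052, -0.001]
contact_force: [-0.9, -4.1, -1.1]
grip_width: 0.0394
```

```bash
python3 - <<'E'
from h import *
stat()
E
```

```text
t 16.65 p [0.5857 0.1074 0.0729] ydir deg -8.43 tilt -1.0 F [-0.9 -4.1 -1.1] T [-1.28  0.4   0.04] w 0.0394 q [-0.49  0.67  0.37  1.84 -0.35  0.7  -0.07]
```

Request:
{"op": "servo_tool", "data": {"series": [{"claw": 0,"xyz": [0,0,-0.001],"yaw": 0},{"claw": 0,"xyz": [0,0,-0.001],"yaw": 0},{"claw": 0,"xyz": [0,0,-0.0005],"yaw": 0},{"claw": 0,"xyz": [0,0,0],"yaw": 0}]}}

```text
t: 17.05
tool_pos: [0.5858, 0.1074, 0.0754]
orientation: [2.379, 2.052, -0.001]
contact_force: [-1.3, -4.9, -2.3]
grip_width: 0.0393
```

Request:
{"op": "servo_tool", "data": {"series": [{"claw": 0,"xyz": [0,0,-0.0005],"yaw": 0},{"claw": 0,"xyz": [0,0,-0.0005],"yaw": 0},{"claw": 0,"xyz": [0,0,0],"yaw": 0}]}}

```text
t: 17.35
tool_pos: [0.5859, 0.1074, 0.0764]
orientation: [2.379, 2.052, -0.001]
contact_force: [-1.4, -5.0, -2.6]
grip_width: 0.0394
```

Request:
{"op": "servo_tool", "data": {"series": [{"claw": 0,"xyz": [-0.0005,0,-0.001],"yaw": 0},{"claw": 0,"xyz": [-0.0005,0,-0.001],"yaw": 0},{"claw": 0,"xyz": [0,0,-0.001],"yaw": 0},{"claw": 0,"xyz": [0,0,-0.001],"yaw": 0}]}}

```text
t: 17.75
tool_pos: [0.5861, 0.1073, 0.0807]
orientation: [-2.378, -2.053, -0.001]
contact_force: [-0.4, -1.7, -0.7]
grip_width: 0.0394
```

Request:
{"op": "servo_tool", "data": {"series": [{"claw": 0,"xyz": [0,0,-0.001],"yaw": 0},{"claw": 0,"xyz": [0,0,-0.001],"yaw": 0},{"claw": 0,"xyz": [0,0,-0.001],"yaw": 0},{"claw": 0,"xyz": [0,0,-0.001],"yaw": 0}]}}

```text
t: 18.15
tool_pos: [0.5859, 0.1072, 0.0846]
orientation: [-2.378, -2.053, -0.001]
contact_force: [-0.3, -0.3, -0.2]
grip_width: 0.0394
```

Request:
{"op": "servo_tool", "data": {"series": [{"claw": 0,"xyz": [0,0,-0.002],"yaw": 0},{"claw": 0,"xyz": [0,0,-0.003],"yaw": 0},{"claw": 0,"xyz": [0,0,-0.004],"yaw": 0},{"claw": 0,"xyz": [0,0,-0.004],"yaw": 0},{"claw": 0,"xyz": [0,0,-0.004],"yaw": 0},{"claw": 0,"xyz": [0,0,-0.004],"yaw": 0}]}}

```text
t: 18.75
tool_pos: [0.5859, 0.1069, 0.1059]
orientation: [2.378, 2.052, 0.0]
contact_force: [0.8, -0.6, -1.0]
grip_width: 0.0392
```

Request:
{"op": "servo_tool", "data": {"series": [{"claw": 0,"xyz": [0,0,-0.004],"yaw": 0},{"claw": 0,"xyz": [0,0,-0.004],"yaw": 0},{"claw": 0,"xyz": [0,0,-0.004],"yaw": 0},{"claw": 0,"xyz": [0,0,-0.004],"yaw": 0},{"claw": 0,"xyz": [0,0,-0.002],"yaw": 0},{"claw": 0,"xyz": [0,0,0],"yaw": 0},{"claw": 0,"xyz": [0,0,0],"yaw": 0}]}}

```text
t: 19.45
tool_pos: [0.5858, 0.1069, 0.1233]
orientation: [-2.378, -2.052, 0.0]
contact_force: [0.4, -0.1, -1.1]
grip_width: 0.0397
```

```bash
python3 - <<'E'
from h import *
stat()
a=read_camera("scene");b=read_camera("side")
cv2.imwrite("pics/c6.png",np.hstack([cv2.resize(a[120:220,290:390],(400,400),interpolation=2),cv2.resize(b[165:265,310:410],(400,400),interpolation=2)]))
for n in("scene","side"):
    p=camera_params(n);print(n,[((proj(p,hw(x,y,.063))-((290,120) if n=="scene" else (310,165)))*4).round().tolist() for x in(-.02,.02) for y in(-.016,.016)])
E
```

```text
t 19.45 p [0.5858 0.1069 0.1233] ydir deg -8.42 tilt -1.0 F [ 0.4 -0.1 -1.1] T [-0.04  0.04 -0.03] w 0.0397 q [-0.51  0.61  0.41  1.8  -0.32  0.8  -0.1 ]
scene [[198.0, 186.0], [230.0, 210.0], [154.0, 212.0], [187.0, 237.0]]
side [[197.0, 149.0], [187.0, 182.0], [131.0, 138.0], [119.0, 170.0]]
```

View pics/c6.png

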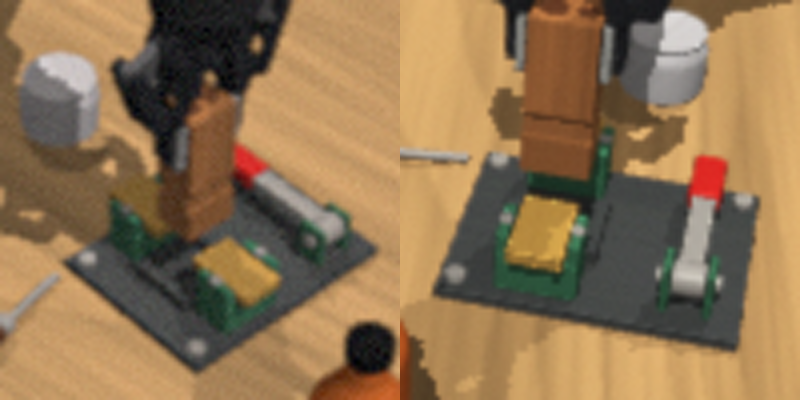

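The scene and side views show the block upright and free, its lowest corners at (187,241) and (121,170) in the crops, within about 1 px of where a 15 mm gap predicts. The lever is flat. Handing in.

```bash
python3 - <<'E'
from h import *
finish_job();stat()
E
```

```text
the job is handed in; nothing more can be done
the job is handed in; nothing more can be done
```

The block is out of the holder and was held still, about 15 mm above the holder's top, when I handed the job in at about 19.5 s. The hand-in gave no verdict.

- **Lever:** I pressed it flat with closed fingers. The force rose to 46 N at the stop, and every later view shows the lever flat.
- **Rocking:** I gripped the block across its x faces and rocked it about 16 mm each way at the grip. The measured tool force stayed under 15 N throughout. I couldn't read the jaw positions directly. That both were pushed back shows in the pictures and in the block passing them with almost no pull.
- **Lift:** I brought it straight up, and sideways contact with the holder faded to nothing within the first 16 mm.
- **Last checks:**
  - The wrist felt only about 1 N, roughly the block's own weight.
  - The finger opening read 39.7 mm on a 40 mm block.
  - The block looked upright, and its lower corners were within 1 pixel of where a 15 mm gap should put them. The scene view put its lowest corner that one pixel lower, which is 2–3 mm at most.
  - The tin and burnisher did not look moved. The bottle is only partly in the later crops, so I didn't measure it, but the arm stayed clear of it.

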